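# Hang the mincer plate on the revolving plate tree

### The arm

A 6-joint arm with a two-finger parallel gripper is mounted at the origin on a cart in front of the work surface, level with it; the furniture and walls round the work are solid. World frame = base frame: x ahead of the robot, y to its left, z up, the work surface at z = 0. Lengths are in m, angles in rad, forces in N, time in s.
With the tool pointing down it reaches from about 0.275 to 0.725 m from the base axis. Payload 15.9 kg.
Tool frame: the origin (TCP) lies on the centre line of the jaws, within the pads' length; the fingertips stand ahead of it and the grasp point (between the pads) lies 6 mm ahead of it (r.tip_extent is the z of the fingertips in the tool frame, in m); z points along the fingers, y is the line along which they close (so a half turn about z gives the same grasp; the last joint's range is limited). The gripper opens to 85 mm and grips with 20 to 120 N. Pads are 22 mm wide; open, the fingers measure 114 mm over their backs; the gripper's body (76 mm by 85 mm) begins 54 mm behind the grasp point. The pads swing forward as they close: fully open they stand 13 mm farther back than shut.
Start: joints at [-1.333, 0.213, -0.034, 1.323, 0, 1.571], TCP at [0.118, -0.486, 0.256] pointing down, gripper open.
Joint ranges: [-2.98, 2.98], [-0.74, 1.72], [-1.14, 1.35], [-2.1, 2.04], [-1.57, 1.44], [-3.14, 3.14]. Speed limits (rad/s): [1.89, 1.89, 2.39, 2.57, 3.14, 3.14].

### API

Orientations are given as a unit quaternion [x, y, z, w].
In Python, from plant import r, grab_frame, spotter gives the robot as it stands.
- The arm moves only by the tool drive_tool, never from a script. Its argument "rows" is text: rows parted by semicolons, each of 7 numbers parted by spaces: the turn, a rotation vector about the tool's x, y, z in rad, then the shift along the tool's x, y, z in cm, then the closure in counts, from 0 (fully open) to 255 (shut). A call has exactly 10 rows; each row is the pose to reach, as a shift and turn from the pose commanded when the call began, along the tool's axes at that moment; what a row does not reach only later rows make up. A row lasts 1/10 s, in which the tool goes at most 50 mm and 8.59 degrees, less where a joint would pass 70% of its speed; a pose out of reach is approached as far as the arm can. A call with a gripper value outside its range is refused whole. The fingers move at their own pace and stop on an object; "newtons" is the grip in N (left out, the last holds). Time passes only in rows, so rows that repeat a pose let the fingers close, or fill a call up. It gives the time, the measured TCP pose, the force, the opening and the grip force at its end, in the units of the state.
- r.get_state(): the state, without advancing time (a new reading comes with each control period).
- grab_frame(name): name is "side" or "top" or "wrist"; returns a dict with "pixels" (480x640x3 uint8, red, green, blue), "vfov" (degrees; the focal length in pixels is half the picture's height over the tangent of half this angle, whatever the lens; pixels are square), "cx", "cy" (the principal point, pixels), "k1" (the pictures are not rectified: a ray, as slopes to the right and down, at radius r is drawn at 1 + k1 r^2 times it, then the intrinsics apply), "position" and "rotation" of the camera in the world; the wrist camera has in their place "T_tool_cam" (4x4, takes a point from camera to tool coordinates, whose origin is the TCP and whose axes are the flange's). Camera axes: x right, y down, z forward; pixel columns grow to the right and rows downward; lengths in m; the calibration is good to about 2 mm. A picture is of the moment at which its call begins: read the wrist's pose just before it. There is no depth.
- r.hand_in(): hands the job in; it is judged then, once.
Trained networks look in a picture, given as the dict that the camera call returned (one of the last four; its "shot" number tells which), for a name from the list of things; names that differ only in an ending like _2 or _b are one class to them, and where a whole thing is asked for, a point or a joint stands for the part that bears it (a point fixed in the world has none). Each returns a list of dicts, best first, with "confidence" (0 to 1); they miss things now and then, are a little off and sometimes report something else, mostly with a low value. They report only what shows in the picture. A call takes as long as a camera call. They do not tell look-alikes from the thing itself.
- spotter.masks_of(query, picture): "mask" (480x640 bool, what is visible of it) and "location" ([row, column] in pixels, amid what is visible of it).
The state is a dict: "clock": time; "q": joint angles; "qd": joint speeds; "joint_efforts": joint torques, N m; "tcp_pos": TCP position; "orientation": TCP orientation; "wrist_force": force on the tool from outside, world axes, zero at the start; "wrist_torque": the same for the moment, N m; "width": finger opening in m; "grasp_force": force on a finger pad.
Only numpy, scipy, OpenCV 4.12 (cv2) and the standard library are available. Lean on these libraries where they do the work, as an engineer would, in place of code of your own. Each camera call takes 0.05 s, during which the arm holds its last target. There are 200 camera calls.

### The job

Put the washed mincer plate that stands in the wire drying rack back on the plate tree: turn the tree until its one bare prong points to the front, your side of the worktop, then hang the plate on that prong by its centre hole, push it fully home against the prong's collar and let go. The bare prong has been knocked askew in its joint, so feel for it and work gently: never ram the plate or your fingers against the tree. The plates that hang there already must stay on, and everything else stays where it is.

Things in the scene. Friction and masses are not known exactly. Their poses are not given: they have to be found in the camera images.
- stand: the plate tree, bare metal, fixed: round foot 160 mm across and 19 mm high, a post, and on it a turning hub 41 mm across, its top 169 mm above the worktop, with four prongs at quarter turns. Three carry plates (tops at 191 mm), one is bare. Origin on the post's axis at the worktop, z up; it does not turn with the hub
- hub (a point): point on the post's axis, 150 mm above the worktop, turning with the hub: -x is the level direction in which the bare prong's fork faces, z up. The hub turns about this z axis any number of turns either way; its bearing is stiff (0.3 N m) and stays where it is left. Push a prong to turn it
- socket (a point): upright pin of the bare prong's fork, 30 mm from the post's axis, 150 mm above the worktop; axes as hub. The prong, a round-ended rod 7 mm thick, slopes 8 degrees up and outward from here. Its collar, 24 mm across, has its outer face 18 mm out from the pin: there a plate is home, its centre 22 mm out from the pin. The other prongs are alike
- straight_end (a point): where the bare prong's end would be if it were straight: 75 mm out from the pin, 160 mm above the worktop, on the hub. But it has been knocked askew: its end stands 8 to 18 mm to one side of here (level), which way and how far no reading tells. It swings about the pin only when pushed with some 5 N at its end, and stays
- front (a point): fixed mark on the worktop, midway along its front edge, the robot's side; its x axis points level, away from the robot, square to that edge. The bare prong's fork points to the front when it faces against this x axis
- plate: the plate to hang: a flat steel disc 82 mm across, 8 mm thick, standing on edge, with a round bore of 14 mm through its middle; the perforations round it are 6 mm and admit no prong. 0.18 to 0.29 kg. Origin at its very centre, x along the bore (level), z up. On a prong it hangs 3 mm below the rod's axis
- rack: wire drying rack, fixed, 110 x 96 mm, 60 mm high, origin under its centre on the worktop. The plate stands across its x axis in the middle slot, its centre 58 mm above the worktop; the wire hoops either side leave 12.5 mm and reach to its middle, so its upper half is free to grip. Lift it straight up
- hung_right: another 82 x 8 mm mincer plate, bore 14 mm, hanging loosely on the tree's prong a quarter turn anticlockwise, seen from above, from the bare one; origin at its centre, about 150 mm above the worktop
- hung_back: another 82 x 8 mm mincer plate, bore 14 mm, hanging loosely on the tree's prong across the post from the bare one; origin at its centre, about 150 mm above the worktop
- hung_left: another 82 x 8 mm mincer plate, bore 14 mm, hanging loosely on the tree's prong a quarter turn clockwise, seen from above, from the bare one; origin at its centre, about 150 mm above the worktop
- peeler: peeler, 170 x 25 x 18 mm, lying; leave it; origin under its middle
Mind the look-alikes: they are no part of the job. What is shaped like the hung_right but green is not meant.

How it is judged:
On the way, in this order (a step that is already met when the one before it is completed fails the run):
1. the tree is turned so that the bare prong's fork points to the front (the robot's side) and stands still (angle between the x axis of socket and the x axis of front, either way round below 0.5 rad and x of front in the frame of socket below 0 m and linear speed of hung_back below 0.03 m/s), for 0.2 s.
2. the plate is threaded on the bare prong and pushed home against its collar (x of plate in the frame of socket between -0.0275 and -0.012 m and y of plate in the frame of socket between -0.012 and 0.012 m and z of plate in the frame of socket between -0.01 and 0.01 m), for 0.1 s.
At the end, for the whole second after the job is handed in: The plate hangs at rest on the bare prong, let go, at most about 5 mm short of its collar (its centre 12 to 27.5 mm out from the fork's pin, within 12 mm sideways and 10 mm in height); its fork points to the front (within 0.5 rad); the three other plates still hang (all of step 2 and angle between the x axis of socket and the x axis of front, either way round below 0.5 rad and x of front in the frame of socket below 0 m and distance between each of hung_right, hung_back, hung_left and stand above 0.135 m and linear speed of plate below 0.02 m/s); the robot touches nothing.
It fails at once if the plate is rammed against the tree (more than 25 N) (contact force between plate and stand above 25 N).
It fails at once if the fingers or arm are rammed against the tree (more than 25 N) (contact force between any of the fingers, the arm and stand above 25 N).
It fails at once if a plate that hung on the tree comes off its prong (height (world z) of any of hung_right, hung_back, hung_left below 0.125 m).
It fails at once if the plate is dropped on the worktop (height (world z) of plate below 0.045 m).
It fails at once if the peeler lying on the worktop is shifted by more than 3 cm (distance of peeler from where it was at the start of the episode above 0.03 m).
It also fails if it takes over 61 s, if anything falls off the work surface, if the arm or the gripper's body presses on something with over 40 N, if the wrist force passes 120 N, or if a joint passes its speed limit or range.

## Working session

There is one attempt and no reset: what is moved stays moved. The work goes in short steps, Python scripts to look and compute and a tool call to move; the robot and the scene stay as the last step left them, time stands still between calls to the robot, and variables do not carry over. Pictures are saved under pics/ and viewed, at most 13 in all, crops included, and the job is handed in when it is done.

Besides the shell and the picture viewer there is one more tool, called after ">>>" by a JSON object that holds its "method" and its "body", one argument or row to a line. drive_tool: Moves the arm, as the interface text tells. Its arguments: {"type":"object","properties":{"rows":{"type":"string"},"newtons":{"type":"number"}},"required":["rows"]}

```bash
mkdir -p pics; ls; cat > h.py <<'E'
import numpy as np, cv2, pickle
from plant import r, grab_frame, spotter
from scipy.spatial.transform import Rotation as R
def K(p):
    f=240/np.tan(np.radians(p["vfov"]/2)); return f
def pose(p):
    if "T_tool_cam" in p:
        s=p["_st"]; T=np.eye(4); T[:3,:3]=R.from_quat(s["orientation"]).as_matrix(); T[:3,3]=s["tcp_pos"]
        T=T@np.array(p["T_tool_cam"]); return T[:3,3],T[:3,:3]
    rot=np.array(p["rotation"]); 
    return np.array(p["position"]), rot if rot.shape==(3,3) else R.from_quat(rot).as_matrix()
def grab(n):
    s=r.get_state(); p=grab_frame(n); p["_st"]=s; return p
def ray(p,u,v):
    f=K(p); d=np.array([(u-p["cx"])/f,(v-p["cy"])/f]); x=d.copy()
    for _ in range(30): x=d/(1+p["k1"]*(x@x))
    o,M=pose(p); w=M@np.array([x[0],x[1],1]); return o,w/np.linalg.norm(w)
def atz(p,u,v,z):
    o,w=ray(p,u,v); return o+w*(z-o[2])/w[2]
def proj(p,X):
    o,M=pose(p); c=M.T@(np.array(X)-o); x=c[:2]/c[2]; x=x*(1+p["k1"]*(x@x)); return K(p)*x+[p["cx"],p["cy"]]
def tri(p1,a,p2,b):
    o1,w1=ray(p1,*a); o2,w2=ray(p2,*b)
    t=np.linalg.lstsq(np.c_[w1,-w2],o2-o1,rcond=None)[0]; P,Q=o1+t[0]*w1,o2+t[1]*w2
    return (P+Q)/2,np.linalg.norm(P-Q)
def save(p,n,crop=None,k=1):
    im=p["pixels"][:,:,::-1]
    if crop: a,b,c,d=crop; im=im[b:d,a:c]
    cv2.imwrite("pics/"+n,cv2.resize(im,None,fx=k,fy=k,interpolation=cv2.INTER_CUBIC))
E
python3 - <<'E'
from h import *
for n in ["side","top"]:
    p=grab(n); save(p,n+"1.png"); print(n,{k:v for k,v in p.items() if k not in("pixels","_st")})
    for q in ["plate","hung_back","rack","peeler","stand","socket"]:
        print(q,[(round(m["confidence"],2),np.round(m["location"]).tolist(),int(m["mask"].sum())) for m in spotter.masks_of(q,p)])
print(r.get_state(),r.tip_extent)
E
```

```text
pics
side {'vfov': 56.16883693121653, 'cx': 330.4803400576924, 'cy': 240.90876840910283, 'k1': 0.026235247626712237, 'position': array([ 0.94899193, -0.33228983,  0.91296238]), 'rotation': array([ 0.8497858 ,  0.43395145, -0.13518015, -0.26697671]), 'shot': 1}
plate [(0.83, [297.0, 251.0], 522), (0.37, [207.0, 416.0], 939)]
hung_back [(0.92, [196.0, 435.0], 452)]
rack [(0.6, [311.0, 255.0], 584)]
peeler [(0.75, [228.0, 306.0], 443)]
stand [(0.86, [243.0, 412.0], 3279)]
socket [(0.75, [212.0, 417.0], 900)]
top {'vfov': 55.58524892694091, 'cx': 320.2236656186624, 'cy': 235.49092837153842, 'k1': -0.08998920376604454, 'position': array([ 0.33858837, -0.0052121 ,  1.13244016]), 'rotation': array([-0.70145442,  0.70738264, -0.06724656,  0.05522129]), 'shot': 2}
plate [(0.63, [253.0, 396.0], 209)]
hung_back [(0.62, [213.0, 202.0], 211)]
rack [(0.97, [253.0, 392.0], 410)]
peeler [(0.96, [299.0, 302.0], 498)]
stand [(0.66, [217.0, 238.0], 2998)]
socket [(0.76, [212.0, 227.0], 895), (0.39, [213.0, 200.0], 211)]
{'clock': 0.7, 'q': array([-1.33300104e+00,  2.12859845e-01, -3.44410726e-02,  1.32351385e+00,
       -1.53122904e-05,  1.57079927e+00]), 'qd': array([ 9.38260112e-05,  7.04588671e-05,  2.04300316e-05,  4.29240003e-04,
       -8.30651488e-04,  9.01141811e-04]), 'joint_efforts': array([-3.34354707e-03, -6.85826683e+01,  4.87278342e+01,  1.10808334e-03,
       -1.39908589e-04, -1.36997784e-05]), 'tcp_pos': array([ 0.11776653, -0.48589206,  0.2563096 ]), 'orientation': array([ 9.92940172e-01,  1.18616247e-01, -8.69573571e-06, -8.24653468e-06]), 'wrist_force': array([ 0.66128147, -0.29287872, -0.2340535 ]), 'wrist_torque': array([ 0.00318671, -0.02344669, -0.01951156]), 'grasp_force': 0.0, 'width': 0.08542871884581035} 0.025
```

View pictures.

View pics/side1.png

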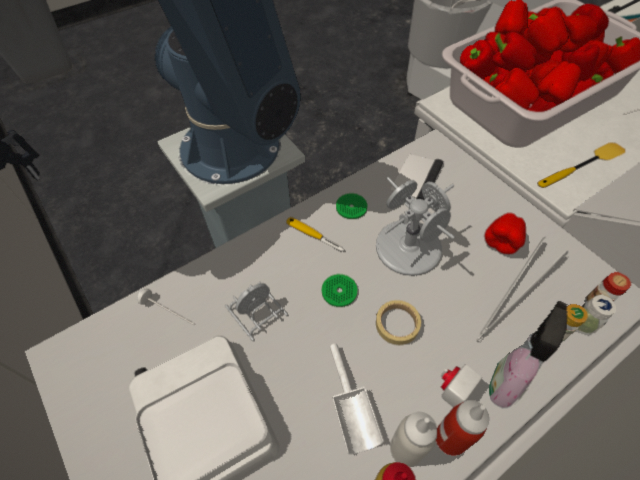

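View pics/top1.png

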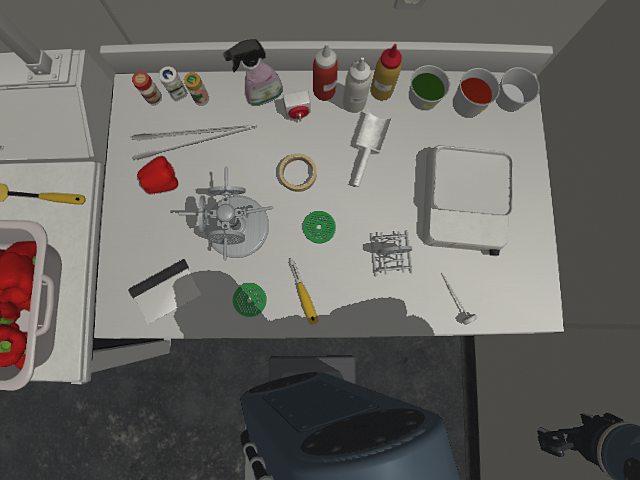

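```bash
python3 - <<'E'
from h import *
a=grab("top"); b=grab("side")
c=lambda p,x,y,w,h,k:cv2.resize(p["pixels"][y:y+h,x:x+w,::-1],(int(w*k),int(h*k)),interpolation=cv2.INTER_CUBIC)
im=np.zeros((600,800,3),np.uint8)
A=c(a,165,155,115,110,3.4);im[:A.shape[0],:A.shape[1]]=A
B=c(b,365,150,115,135,3.4);im[:B.shape[0],400:400+B.shape[1]]=B
C=c(a,355,220,70,65,3);im[400:400+C.shape[0],:C.shape[1]]=C
D=c(b,215,270,90,70,2);im[460:600,400:580]=D
cv2.imwrite("pics/z.png",im)
for n,q in [("post",(227,212)),]: print(atz(a,*q,.17))
print("rack",atz(a,392,253,.03),"peeler",atz(a,302,299,.009),"foot",atz(a,238,222,.019), atz(a,320,335,0))
print(proj(b,atz(a,227,212,.17)))
E
```

```text
[0.56022334 0.17907272 0.17      ]
rack [ 0.48679443 -0.20072075  0.03      ] peeler [0.37777813 0.02080855 0.009     ] foot [0.5691898  0.17972949 0.019     ] [ 0.29018188 -0.02255663  0.        ]
[416.88186945 203.31577518]
```

View pics/z.png

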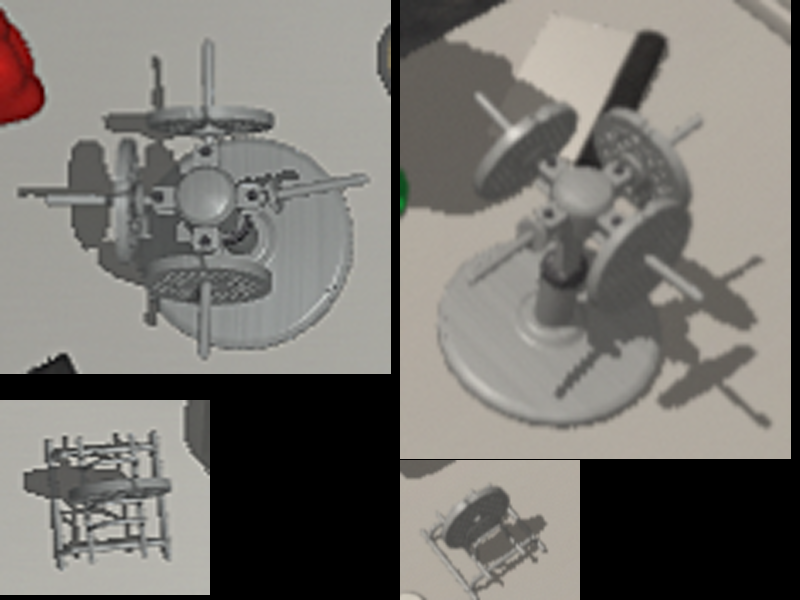

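```bash
cat >> h.py <<'E'
def down(yaw): # tool z down, tool x at angle yaw from world x
    c,s=np.cos(yaw),np.sin(yaw); return R.from_matrix(np.array([[c,s,0],[s,-c,0],[0,0,-1.]]))
def go(pos,rot,s=None):
    s=s or r.get_state(); M=R.from_quat(s["orientation"])
    print("rotvec",np.round((M.inv()*rot).as_rotvec(),3),"shift cm",np.round(100*M.inv().apply(np.array(pos)-s["tcp_pos"]),2))
E
python3 - <<'E'
from h import *
w=grab("wrist"); print(np.round(w["T_tool_cam"],3),w["vfov"],w["cx"],w["cy"],w["k1"])
a=grab("top"); b=grab("side")
t=lambda u,v:(u/3.4+165,v/3.4+155)
s=lambda u,v:((u-400)/3.4+365,v/3.4+150)
for n,p,q in [("hubtop",(207,195),(583,190)),("baretip",(367,180),(472,281)),("lefttip",(206,355),(480,98)),("backtip",(20,190),(700,122)),("righttip",(209,42),(697,295))]:
    print(n,tri(a,t(*p),b,s(*q)))
T=lambda u,v:(u/3+355,(v-400)/3+220)
S=lambda u,v:((u-400)/2+215,(v-460)/2+270)
for m in spotter.masks_of("plate",a)[:1]:
    ys,xs=np.nonzero(m["mask"]); print(xs.min(),xs.max(),ys.min(),ys.max())
    P=np.array([atz(a,x,y,.09)[:2] for x,y in zip(xs,ys)]); print(P.mean(0),np.linalg.eigh(np.cov(P.T)))
print("rack plate top L,R",atz(a,*T(72,495),.07),atz(a,*T(170,486),.07))
print("platetop mid",atz(a,*T(122,489),.099))
go([.40,.10,.36],down(0))
E
```

```text
[[-0.    -0.962 -0.274  0.069]
 [ 1.    -0.    -0.     0.   ]
 [ 0.    -0.274  0.962 -0.117]
 [ 0.     0.     0.     1.   ]] 67.817997934586 317.5026007914392 247.3299378791979 -0.06987124708553195
hubtop (array([0.56227386, 0.18411185, 0.1595633 ]), np.float64(0.0014119807812688944))
baretip (array([0.57312163, 0.08243177, 0.15533578]), np.float64(0.003972811054183212))
lefttip (array([0.45991774, 0.18423188, 0.15439778]), np.float64(0.0041385887451087))
backtip (array([0.56324119, 0.30090045, 0.15141938]), np.float64(0.01617939029022578))
righttip (array([0.6641959 , 0.18462794, 0.16093319]), np.float64(0.0008373664580242288))
378 411 246 254
[ 0.48654864 -0.19561345] EighResult(eigenvalues=array([2.08350291e-05, 4.77529925e-04]), eigenvectors=array([[-0.99461923, -0.10359821],
       [-0.10359821,  0.99461923]]))
rack plate top L,R [ 0.48486157 -0.16281091  0.07      ] [ 0.49137222 -0.24105319  0.07      ]
platetop mid [ 0.48518902 -0.19727468  0.099     ]
rotvec [-0.    -0.     0.238] shift cm [ 41.23 -50.29 -10.37]
```

```bash
python3 - <<'E'
from h import *
go([.474,.145,.30],down(1.0))
E
```

```text
rotvec [-0.    -0.    -0.762] shift cm [ 49.48 -52.93  -4.37]
```

>>> {"method": "drive_tool", "body": {
  "rows": "0 0 -0.1 4 -4 -4.4 255; 0 0 -0.2 8 -8 -4.4 255; 0 0 -0.3 11 -12 -4.4 255; 0 0 -0.35 15 -16 -4.4 255; 0 0 -0.4 18 -19 -4.4 255; 0 0 -0.45 21 -23 -4.4 255; 0 0 -0.5 24 -26 -4.4 255; 0 0 -0.55 27 -29 -4.4 255; 0 0 -0.6 30 -32 -4.4 255; 0 0 -0.6 33 -35 -4.4 255",
  "newtons": 40
}}

```text
clock: 2.0
tcp_pos: [0.3529, -0.0725, 0.3006]
orientation: [0.913, 0.408, 0.0, 0.0]
wrist_force: [0.9, -1.9, -0.2]
width: 0.0003
grasp_force: 0.0
```

```bash
python3 - <<'E'
from h import *
s=r.get_state(); print(s["q"],s["tcp_pos"],s["width"])
go([.474,.145,.23],down(1.0))
E
```

```text
[-2.02380988e-01 -7.97405911e-02 -2.39421963e-01  1.41008131e+00
 -1.35888032e-04  2.09972768e+00] [ 0.35292892 -0.07245782  0.30062275] 0.0003258975502133083
rotvec [ 0.001 -0.    -0.161] shift cm [24.27 -5.52  7.07]
```

```bash
python3 - <<'E'
from h import *
go([.474,.150,.23],down(np.pi))
E
```

```text
rotvec [ 1.000e-03  1.000e-03 -2.302e+00] shift cm [24.64 -5.85  7.07]
```

>>> {"method": "drive_tool", "body": {
  "rows": "0 0 -0.15 3 -0.7 0 255; 0 0 -0.29 6 -1.4 0 255; 0 0 -0.44 9 -2.1 0 255; 0 0 -0.59 12 -2.8 1 255; 0 0 -0.73 15 -3.5 2 255; 0 0 -0.88 18 -4.3 3 255; 0 0 -1.03 21 -5 4 255; 0 0 -1.17 23 -5.5 5 255; 0 0 -1.32 24.6 -5.8 6 255; 0 0 -1.46 24.6 -5.8 7 255"
}}

```text
clock: 3.0
tcp_pos: [0.4746, 0.1489, 0.2295]
orientation: [0.406, 0.914, 0.0, -0.0]
wrist_force: [0.6, -0.8, -0.2]
width: -0.0001
grasp_force: 0.0
```

```bash
python3 - <<'E'
from h import *
go([.474,.150,.165],down(np.pi))
E
```

```text
rotvec [ 0.    -0.    -0.836] shift cm [0.12 0.03 6.45]
```

>>> {"method": "drive_tool", "body": {
  "rows": "0 0 -0.14 0.1 0 0 255; 0 0 -0.28 0.1 0 0 255; 0 0 -0.42 0.1 0 0 255; 0 0 -0.56 0.1 0 0 255; 0 0 -0.7 0.1 0 0 255; 0 0 -0.83 0.1 0 1.5 255; 0 0 -0.83 0.1 0 3.5 255; 0 0 -0.83 0.1 0 5.5 255; 0 0 -0.83 0.1 0 6.4 255; 0 0 -0.83 0.1 0 6.4 255"
}}

```text
clock: 4.0
tcp_pos: [0.4727, 0.1479, 0.1655]
orientation: [0.007, 1.0, -0.0, -0.001]
wrist_force: [-0.5, -1.2, 1.2]
width: 0.0001
grasp_force: 0.0
```

```bash
python3 - <<'E'
from h import *
s=r.get_state(); c=np.array([.5622,.1842]); print(s["tcp_pos"],s["wrist_force"])
p=s["tcp_pos"][:2]-c; s0=np.array([-p[0],p[1]]); print(s0)
for d in [.018]:
  for k in range(0,19):
    a=np.radians(5*k); print(5*k,round(a,2),np.round(100*(np.array([.088*np.cos(a)+d*np.sin(a),.088*np.sin(a)-d*np.cos(a)])-s0),1))
E
```

```text
[0.47268057 0.14791524 0.16550514] [-0.54613241 -1.22784498  1.22647245]
[ 0.08951943 -0.03628476]
0 0.0 [-0.2  1.8]
5 0.09 [-0.   2.6]
10 0.17 [0.  3.4]
15 0.26 [0.  4.2]
20 0.35 [-0.1  4.9]
25 0.44 [-0.2  5.7]
30 0.52 [-0.4  6.5]
35 0.61 [-0.7  7.2]
40 0.7 [-1.1  7.9]
45 0.79 [-1.5  8.6]
50 0.87 [-1.9  9.2]
55 0.96 [-2.4  9.8]
60 1.05 [-3.  10.3]
65 1.13 [-3.6 10.8]
70 1.22 [-4.3 11.3]
75 1.31 [-4.9 11.7]
80 1.4 [-5.7 12. ]
85 1.48 [-6.4 12.2]
90 1.57 [-7.2 12.4]
```

>>> {"method": "drive_tool", "body": {
  "rows": "0 0 0 -0.1 0.6 0 255; 0 0 0 -0.1 1.1 0 255; 0 0 0 -0.1 1.5 0 255; 0 0 0 -0.1 1.8 0 255; 0 0 0.04 -0.1 2.2 0 255; 0 0 0.09 0 2.6 0 255; 0 0 0.13 0 3.0 0 255; 0 0 0.17 0 3.4 0 255; 0 0 0.22 0 3.8 0 255; 0 0 0.26 0 4.2 0 255"
}}

```text
clock: 5.0
tcp_pos: [0.4737, 0.1901, 0.1665]
orientation: [0.138, 0.99, -0.0, -0.0]
wrist_force: [-0.5, -2.7, 1.5]
width: 0.0002
grasp_force: 1.7
```

```bash
python3 - <<'E'
from h import *
s=r.get_state(); c=np.array([.5622,.1842]); print(s["wrist_force"])
M=R.from_quat(s["orientation"]).as_matrix()
yaw=np.arctan2(M[1,0],M[0,0]);
a0=np.pi-(yaw%(2*np.pi)); print(a0)
d=.018
for k in range(15,93,3):
    a=np.radians(k); u=np.array([-np.cos(a),np.sin(a)]); t=np.array([-np.sin(a),-np.cos(a)])
    P=np.r_[c+.088*u+d*t,.1655]; print(k,round(a-a0,2),np.round(100*M.T@(P-s["tcp_pos"]),1))
E
```

```text
[-0.51282229 -2.6869408   1.51340986]
0.27592358478343737
15 -0.01 [ 0.1 -0.1  0.1]
18 0.04 [0.2 0.4 0.1]
21 0.09 [0.2 0.8 0.1]
24 0.14 [0.3 1.3 0.1]
27 0.2 [0.3 1.8 0.1]
30 0.25 [0.3 2.3 0.1]
33 0.3 [0.3 2.7 0.1]
36 0.35 [0.2 3.2 0.1]
39 0.4 [0.1 3.7 0.1]
42 0.46 [0.  4.1 0.1]
45 0.51 [-0.1  4.6  0.1]
48 0.56 [-0.3  5.   0.1]
51 0.61 [-0.5  5.4  0.1]
54 0.67 [-0.6  5.9  0.1]
57 0.72 [-0.9  6.3  0.1]
60 0.77 [-1.1  6.7  0.1]
63 0.82 [-1.4  7.1  0.1]
66 0.88 [-1.7  7.4  0.1]
69 0.93 [-2.   7.8  0.1]
72 0.98 [-2.3  8.2  0.1]
75 1.03 [-2.6  8.5  0.1]
78 1.09 [-3.   8.8  0.1]
81 1.14 [-3.4  9.1  0.1]
84 1.19 [-3.7  9.3  0.1]
87 1.24 [-4.1  9.6  0.1]
90 1.29 [-4.5  9.8  0.1]
```

>>> {"method": "drive_tool", "body": {
  "rows": "0 0 0.04 0.2 0.4 0 255; 0 0 0.09 0.2 0.8 0 255; 0 0 0.14 0.3 1.3 0 255; 0 0 0.2 0.3 1.8 0 255; 0 0 0.25 0.3 2.3 0 255; 0 0 0.3 0.3 2.7 0 255; 0 0 0.35 0.2 3.2 0 255; 0 0 0.4 0.1 3.7 0 255; 0 0 0.46 0 4.1 0 255; 0 0 0.51 -0.1 4.6 0 255"
}}

```text
clock: 6.0
tcp_pos: [0.4871, 0.2341, 0.1664]
orientation: [0.383, 0.924, -0.0, -0.0]
wrist_force: [-1.0, -3.7, 0.4]
width: -0.0002
grasp_force: 1.7
```

```bash
python3 - <<'E'
from h import *
s=r.get_state(); c=np.array([.5622,.1842]); print(s["wrist_force"])
M=R.from_quat(s["orientation"]).as_matrix()
yaw=np.arctan2(M[1,0],M[0,0]);
a0=np.pi-(yaw%(2*np.pi)); print(a0)
d=.018
for k in range(45,93,3):
    a=np.radians(k); u=np.array([-np.cos(a),np.sin(a)]); t=np.array([-np.sin(a),-np.cos(a)])
    P=np.r_[c+.088*u+d*t,.1655]; print(k,round(a-a0,2),np.round(100*M.T@(P-s["tcp_pos"]),1))
E
```

```text
[-0.9939351  -3.72812103  0.41560013]
0.7863584416029812
45 -0.0 [-0.  -0.   0.1]
48 0.05 [0.  0.4 0.1]
51 0.1 [0.1 0.9 0.1]
54 0.16 [0.1 1.4 0.1]
57 0.21 [0.1 1.9 0.1]
60 0.26 [0.1 2.3 0.1]
63 0.31 [0.1 2.8 0.1]
66 0.37 [0.  3.3 0.1]
69 0.42 [-0.1  3.7  0.1]
72 0.47 [-0.2  4.2  0.1]
75 0.52 [-0.3  4.6  0.1]
78 0.57 [-0.5  5.1  0.1]
81 0.63 [-0.7  5.5  0.1]
84 0.68 [-0.9  5.9  0.1]
87 0.73 [-1.1  6.3  0.1]
90 0.78 [-1.3  6.7  0.1]
```

>>> {"method": "drive_tool", "body": {
  "rows": "0 0 0.05 0 0.4 0 255; 0 0 0.1 0.1 0.9 0 255; 0 0 0.16 0.1 1.4 0 255; 0 0 0.21 0.1 1.9 0 255; 0 0 0.26 0.1 2.3 0 255; 0 0 0.31 0.1 2.8 0 255; 0 0 0.37 0 3.3 0 255; 0 0 0.42 -0.1 3.7 0 255; 0 0 0.47 -0.2 4.2 0 255; 0 0 0.52 -0.3 4.6 0 255"
}}

```text
clock: 7.0
tcp_pos: [0.5216, 0.2648, 0.1663]
orientation: [0.607, 0.794, -0.0, -0.0]
wrist_force: [-2.4, -1.1, 1.0]
width: -0.0001
grasp_force: 1.7
```

```bash
python3 - <<'E'
from h import *
s=r.get_state(); c=np.array([.5622,.1842]); print(s["wrist_force"])
M=R.from_quat(s["orientation"]).as_matrix()
yaw=np.arctan2(M[1,0],M[0,0]);
a0=np.pi-(yaw%(2*np.pi)); print(a0)
d=.018
for k in range(75,95,3):
    a=np.radians(k); u=np.array([-np.cos(a),np.sin(a)]); t=np.array([-np.sin(a),-np.cos(a)])
    P=np.r_[c+.088*u+d*t,.1655]; print(k,round(a-a0,2),np.round(100*M.T@(P-s["tcp_pos"]),1))
go([.48,.27,.1655],down(np.pi/2)); go([.40,.23,.30],down(np.pi/2))
E
```

```text
[-2.36320925 -1.0835822   0.95925688]
1.305717610063157
75 0.0 [-0.   0.   0.1]
78 0.06 [0.  0.5 0.1]
81 0.11 [0.1 1.  0.1]
84 0.16 [0.1 1.4 0.1]
87 0.21 [0.1 1.9 0.1]
90 0.27 [0.1 2.4 0.1]
93 0.32 [0.1 2.8 0.1]
rotvec [-0.001  0.     0.265] shift cm [ 1.6  -3.88  0.08]
rotvec [-0.001  0.     0.265] shift cm [ -0.17 -12.66 -13.36]
```

>>> {"method": "drive_tool", "body": {
  "rows": "0 0 0.05 0 0.5 0 255; 0 0 0.1 0.1 1.0 0 255; 0 0 0.16 0.1 1.4 0 255; 0 0 0.21 0.1 1.9 0 255; 0 0 0.27 0.1 2.4 0 255; 0 0 0.27 0.1 2.4 0 255; 0 0 0.27 0.2 1.5 0 255; 0 0 0.27 0.2 0.5 -1 255; 0 0 0.27 0 0 -5 255; 0 0 0.27 0 -1 -9 0"
}}

```text
clock: 8.0
tcp_pos: [0.5107, 0.2612, 0.2578]
orientation: [0.708, 0.706, -0.001, -0.0]
wrist_force: [1.4, 0.1, 0.4]
width: 0.0136
grasp_force: 0.0
```

```bash
python3 - <<'E'
from h import *
s=r.get_state(); print(s["q"],s["tcp_pos"])
a=grab("top"); b=grab("side")
c=lambda p,x,y,w,h,k:cv2.resize(p["pixels"][y:y+h,x:x+w,::-1],(int(w*k),int(h*k)),interpolation=cv2.INTER_CUBIC)
im=np.hstack([c(a,165,155,115,125,3.4),c(b,365,150,115,125,3.4)]); cv2.imwrite("pics/z2.png",im)
go([.40,.10,.33],down(np.pi/2))
E
```

```text
[ 4.72827125e-01  3.69856558e-01  1.81298126e-01  1.38340813e+00
 -1.72980174e-04  2.04576827e+00] [0.51074067 0.2612015  0.25779456]
rotvec [ 0.007 -0.004 -0.002] shift cm [-16.23 -11.15  -6.86]
```

View pics/z2.png

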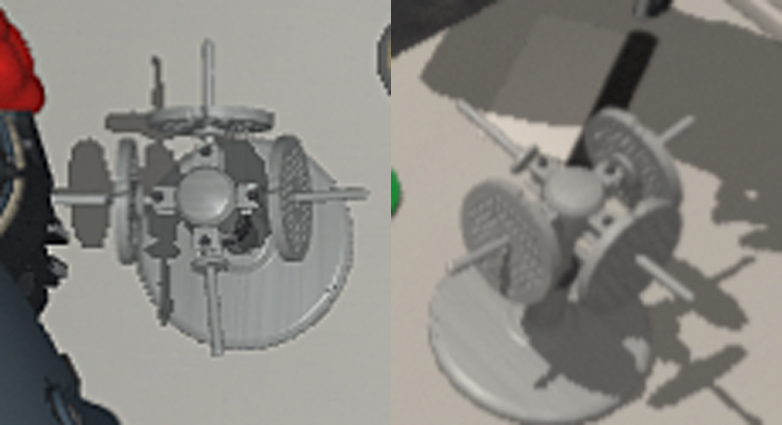

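```bash
python3 - <<'E'
from h import *
go([.47,.19,.29],down(np.pi/2))
E
```

```text
rotvec [ 0.007 -0.004 -0.002] shift cm [-7.23 -4.19 -2.78]
```

>>> {"method": "drive_tool", "body": {
  "rows": "0 0 0 0 0 -2.8 0; 0 0 0 -2 -1 -2.8 0; 0 0 0 -4 -2 -2.8 0; 0 0 0 -6 -3 -2.8 0; 0 0 0 -7.2 -4.2 -2.8 0; 0 0 0 -7.2 -4.2 -2.8 0; 0 0 0 -7.2 -4.2 -2.8 0; 0 0 0 -7.2 -4.2 -2.8 0; 0 0 0 -7.2 -4.2 -2.8 0; 0 0 0 -7.2 -4.2 -2.8 0"
}}

```text
clock: 9.1
tcp_pos: [0.4701, 0.1904, 0.2841]
orientation: [0.708, 0.706, -0.0, -0.0]
wrist_force: [-0.1, 0.1, -0.1]
width: 0.0859
grasp_force: 0.0
```

```bash
python3 - <<'E'
from h import *
p=grab("wrist"); pickle.dump({k:(v if k!="spot" else 0) for k,v in p.items()},open("w1.pkl","wb")); save(p,"w1.png")
print(p["_st"]["tcp_pos"],proj(p,[.46,.172,.16]),proj(p,[.562,.184,.169]))
E
```

```text
[0.4701245  0.19039307 0.28412052] [304.00315155 272.68836907] [451.60347457 260.11438239]
```

View pics/w1.png

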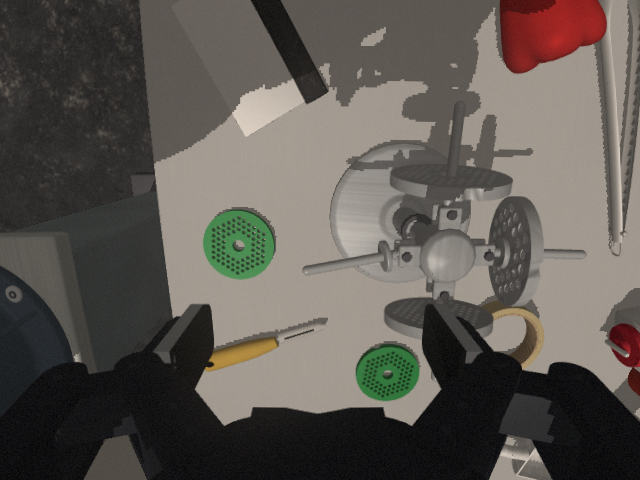

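```bash
python3 - <<'E'
from h import *
p=pickle.load(open("w1.pkl","rb"))
t=atz(p,304,270.5,.160); c=atz(p,376,259.5,.153); h=atz(p,448,256,.169); b=atz(p,585,254.5,.160); l=atz(p,460,102,.160)
print("tip",t,"near collar",c,"hub",h,"back tip",b,"left tip",l)
m=(t+b)/2; print("dir",np.degrees(np.arctan2(t[1]-c[1],t[0]-c[0])))
pin=b+(h*0+np.array([-.135,0,0])); print(pin)
# plate in rack
go([.4855,-.197,.20],down(np.pi))
E
```

```text
tip [0.46002037 0.17365932 0.16      ] near collar [0.51234821 0.17950637 0.153     ] hub [0.55917678 0.18697551 0.169     ] back tip [0.66654142 0.18482825 0.16      ] left tip [0.56142842 0.28752335 0.16      ]
dir -173.6242896106803
[0.53154142 0.18482825 0.16      ]
rotvec [-0.    -0.    -1.574] shift cm [-38.73   1.65   8.42]
```

```bash
python3 - <<'E'
from h import *
go([.486,-.200,.22],down(np.pi/2+.09))
E
```

```text
rotvec [-0.     0.    -0.093] shift cm [-39.03   1.7    6.42]
```

>>> {"method": "drive_tool", "body": {
  "rows": "0 0 0 -4 0 0 0; 0 0 0 -8 0.2 0 0; 0 0 0 -12 0.5 0 0; 0 0 -0.05 -16 1 1 0; 0 0 -0.09 -21 1.7 2 0; 0 0 -0.09 -26 1.7 3 0; 0 0 -0.09 -31 1.7 5 0; 0 0 -0.09 -35 1.7 6.4 0; 0 0 -0.09 -38 1.7 6.4 0; 0 0 -0.09 -39 1.7 6.4 0"
}}

```text
clock: 10.15
tcp_pos: [0.4853, -0.2025, 0.2196]
orientation: [0.677, 0.736, -0.0, -0.0]
wrist_force: [0.1, 0.4, -0.1]
width: 0.0854
grasp_force: 0.0
```

>>> {"method": "drive_tool", "body": {
  "rows": "0 0 0 0 0 0 0; 0 0 0 0 0 0 0; 0 0 0 0 0 0 0; 0 0 0 0 0 0 0; 0 0 0 0 0 0 0; 0 0 0 0 0 0 0; 0 0 0 0 0 0 0; 0 0 0 0 0 0 0; 0 0 0 0 0 0 0; 0 0 0 0 0 0 0"
}}

```text
clock: 11.15
tcp_pos: [0.4858, -0.2, 0.2203]
orientation: [0.676, 0.737, -0.0, -0.0]
wrist_force: [-0.5, -0.3, 0.5]
width: 0.0852
grasp_force: 0.0
```

```bash
python3 - <<'E'
from h import *
p=grab("wrist"); pickle.dump(dict(p),open("w2.pkl","wb"))
x0,y0=(proj(p,[.486,-.20,.09])-[130,110]).astype(int)
x0=min(max(x0,0),380);y0=min(max(y0,0),260)
save(p,"w2.png",(x0,y0,x0+260,y0+220),2.5); print(x0,y0,p["_st"]["tcp_pos"])
E
```

```text
188 135 [ 0.48577508 -0.2000308   0.22029103]
```

View pics/w2.png

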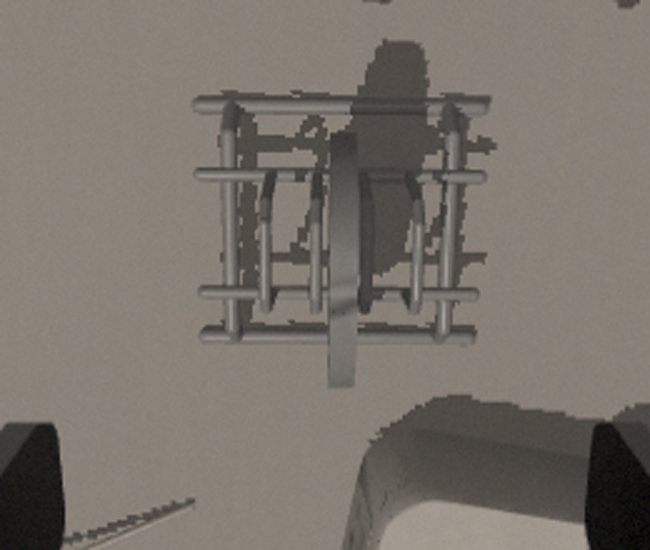

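```bash
python3 - <<'E'
from h import *
from scipy.optimize import least_squares
p=pickle.load(open("w2.pkl","rb"))
al=.09
th=np.radians(np.arange(0,360,3))
def sil(x,y,al):
    pts=[]
    for a in th:
        for e in (-.004,.004):
            l=.041*np.cos(a); X=[x-np.sin(al)*l+e*np.cos(al),y+np.cos(al)*l+e*np.sin(al),.058+.041*np.sin(a)]; pts.append(proj(p,X))
    return np.array(pts)
obs=lambda s:np.array([s[:,0].min(),s[:,0].max(),s[:,1].min(),s[:,1].max()])
tgt=np.array([188+327/2.5,188+357/2.5,135+131/2.5,135+388/2.5])
f=least_squares(lambda v:obs(sil(v[0],v[1],al))-tgt,[.486,-.2],diff_step=1e-3); print(f.x,f.fun)
x,y=f.x
# image u of disc ends at different yaw, for alignment check
for al in (.05,.09,.13):
    print(al,[np.round(proj(p,[x-np.sin(al)*l,y+np.cos(al)*l,.058]),1) for l in (-.041,.041)])
print([188+342/2.5,188+343.5/2.5])
go([x,y,.10],down(np.pi/2+.09))
E
```

```text
[ 0.49083383 -0.2029072 ] [ 0.04388865 -0.03452097  0.09378074 -0.10217819]
0.05 [array([322. , 286.3]), array([326.2, 187.9])]
0.09 [array([323.9, 286.3]), array([324.1, 187.8])]
0.13 [array([325.9, 286.3]), array([321.9, 187.9])]
[324.8, 325.4]
rotvec [ 0.    -0.    -0.003] shift cm [-0.33  0.48 12.03]
```

```bash
python3 - <<'E'
from h import *
p=pickle.load(open("w2.pkl","rb")); s=p["_st"]; M=R.from_quat(s["orientation"])
for t in (.0,.012,.025,.038):
    print(t,[np.round(proj(p,s["tcp_pos"]+M.apply([x,y,t]))) for x in(.011,-.011) for y in (.0427,.057)])
w=pickle.load(open("w1.pkl","rb")); print(r.tip_extent)
im=p["pixels"].mean(2); print("finger rows at col",[(u,[int(v) for v in im[285:400:6,u]]) for u in (195,205,430,440)])
E
```

```text
0.0 [array([436., 313.]), array([475., 313.]), array([431., 365.]), array([467., 365.])]
0.012 [array([427., 299.]), array([462., 299.]), array([422., 348.]), array([456., 348.])]
0.025 [array([418., 287.]), array([451., 287.]), array([414., 333.]), array([445., 332.])]
0.038 [array([410., 276.]), array([441., 276.]), array([407., 319.]), array([436., 319.])]
0.025
finger rows at col [(195, [128, 129, 128, 115, 61, 37, 26, 26, 27, 23, 26, 24, 23, 23, 22, 24, 18, 75, 18, 24]), (205, [130, 132, 130, 114, 30, 27, 25, 20, 25, 24, 23, 24, 19, 21, 127, 129, 128, 132, 125, 128]), (430, [127, 128, 127, 88, 18, 25, 19, 23, 20, 17, 16, 21, 19, 23, 143, 140, 141, 140, 139, 140]), (440, [128, 125, 127, 69, 54, 28, 18, 20, 12, 12, 12, 6, 13, 16, 8, 19, 11, 58, 15, 8])]
```

>>> {"method": "drive_tool", "body": {
  "rows": "0 0 0 -0.3 0.5 3 0; 0 0 0 -0.3 0.5 6 0; 0 0 0 -0.3 0.5 9 60; 0 0 0 -0.3 0.5 10.5 120; 0 0 0 -0.3 0.5 11.5 150; 0 0 0 -0.3 0.5 11.5 150; 0 0 0 -0.3 0.5 11.5 190; 0 0 0 -0.3 0.5 11.5 220; 0 0 0 -0.3 0.5 11.5 255; 0 0 0 -0.3 0.5 11.5 255",
  "newtons": 60
}}

```text
clock: 12.2
tcp_pos: [0.4918, -0.2028, 0.1063]
orientation: [0.676, 0.737, 0.0, 0.001]
wrist_force: [0.4, -0.2, 6.7]
width: 0.0062
grasp_force: 60.6
```

>>> {"method": "drive_tool", "body": {
  "rows": "0 0 0 0 0 0 255; 0 0 0 0 0 0 255; 0 0 0 0 0 0 255; 0 0 0 0 0 0 255; 0 0 0 0 0 -1 255; 0 0 0 0 0 -2 255; 0 0 0 0 0 -3 255; 0 0 0 0 0 -5 255; 0 0 0 0 0 -7 255; 0 0 0 0 0 -9 255"
}}

```text
clock: 13.2
tcp_pos: [0.491, -0.2026, 0.1969]
orientation: [0.676, 0.737, 0.0, 0.0]
wrist_force: [0.6, -0.5, -2.6]
width: 0.0063
grasp_force: 59.5
```

```bash
python3 - <<'E'
from h import *
p=grab("wrist"); pickle.dump(dict(p),open("w3.pkl","wb")); s=p["_st"]
save(p,"w3.png",(180,150,460,450),2); print(s["tcp_pos"],s["wrist_force"],s["width"],s["grasp_force"])
M=R.from_quat(s["orientation"]).as_matrix(); print(M)
print(proj(p,s["tcp_pos"]+M@[0,0,.047]))
E
```

```text
[ 0.49097894 -0.20255046  0.19691236] [ 0.60320313 -0.53876131 -2.58072335] 0.006311597258426489 59.45452809333801
[[-8.67369828e-02  9.96231167e-01  3.96848361e-04]
 [ 9.96231230e-01  8.67370468e-02 -1.46854338e-04]
 [-1.80722324e-04  3.82615028e-04 -9.99999910e-01]]
[318.22545606 290.91768474]
```

View pics/w3.png

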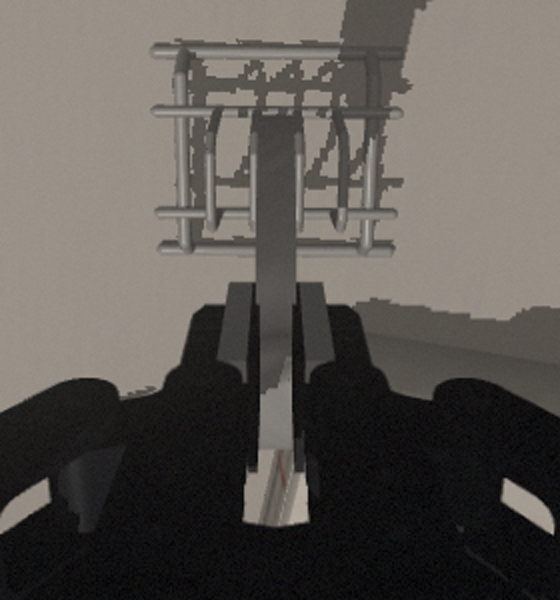

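```bash
python3 - <<'E'
from h import *
p=pickle.load(open("w3.pkl","rb")); s=p["_st"]; M=R.from_quat(s["orientation"]).as_matrix()
for dx in (-.004,-.002,0,.002,.004):
  for dz in (.046,.050):
    q=np.array([proj(p,s["tcp_pos"]+M@[dx+.041*np.cos(a),e,dz-.041*np.sin(a)]) for a in np.radians(np.arange(-90,90,2)) for e in(-.004,.004)])
    i=q[:,1].argmin(); print(dx,dz,q[i])
im=p["pixels"].mean(2); print(im[195:220,318].astype(int), im[212,300:340].astype(int))
# tree target poses
tip=np.array([.460,.1737]); pin=np.array([.532,.184]); 
al=np.arctan2(*(pin-tip)[::-1]); print("alpha",al)
E
```

```text
-0.004 0.046 [326.52034866 215.93365029]
-0.004 0.05 [326.32872259 214.40733027]
-0.002 0.046 [326.54624536 211.83681797]
-0.002 0.05 [326.35342359 210.39629715]
0 0.046 [326.57212985 207.71581269]
0 0.05 [326.37811192 206.3621978 ]
0.002 0.046 [326.67205204 203.56260684]
0.002 0.05 [326.47358078 202.28678477]
0.004 0.046 [326.69834283 199.35815667]
0.004 0.05 [326.49864516 198.17294946]
[ 91 141 143 142 143 142 143 135  81 103 124 133  65  66  61  67  66  65
  62  63  66  68  66  71  68] [143 139 143 141 143 105  65  68  64  68  68  67  64  67  64  64  67  64
  65  63  64  65  65  66  65  62  65  64  67  67  65 101 141 141 142 139
 139 141 141 141]
alpha 0.1420914936450735
```

```bash
python3 - <<'E'
from h import *
go([.42,-.12,.215],down(np.pi/2+.14)); go([.425,.1687,.212],down(np.pi/2+.14))
E
```

```text
rotvec [ 0.004  0.002 -0.053] shift cm [ 8.89 -6.45 -1.54]
rotvec [ 0.004  0.002 -0.053] shift cm [37.61 -3.45 -1.28]
```

>>> {"method": "drive_tool", "body": {
  "rows": "0 0 0 1 -1 -1.5 255; 0 0 -0.02 4 -4 -1.5 255; 0 0 -0.05 8 -6.5 -1.5 255; 0 0 -0.05 12 -6.5 -1.5 255; 0 0 -0.05 16 -6 -1.5 255; 0 0 -0.05 20 -5.5 -1.5 255; 0 0 -0.05 24.5 -5 -1.5 255; 0 0 -0.05 29 -4.5 -1.5 255; 0 0 -0.05 33 -4 -1.5 255; 0 0 -0.05 36 -3.5 -1.5 255"
}}

```text
clock: 14.25
tcp_pos: [0.4245, 0.1554, 0.2106]
orientation: [0.657, 0.754, 0.0, 0.0]
wrist_force: [1.0, -0.4, -2.1]
width: 0.0058
grasp_force: 59.6
```

```bash
python3 - <<'E'
from h import *
go([.425,.1687,.212],down(np.pi/2+.14))
E
```

```text
rotvec [ 0.    -0.    -0.002] shift cm [ 1.31  0.23 -0.14]
```

>>> {"method": "drive_tool", "body": {
  "rows": "0 0 0 0.6 0.1 0 255; 0 0 0 1 0.2 0.1 255; 0 0 0 1.2 0.2 0.2 255; 0 0 0 1.3 0.2 0.2 255; 0 0 0 1.3 0.2 0.2 255; 0 0 0 1.3 0.2 0.2 255; 0 0 0 1.3 0.2 0.2 255; 0 0 0 1.3 0.2 0.2 255; 0 0 0 1.3 0.2 0.2 255; 0 0 0 1.3 0.2 0.2 255"
}}

```text
clock: 15.25
tcp_pos: [0.4251, 0.1662, 0.2083]
orientation: [0.657, 0.754, -0.0, -0.0]
wrist_force: [0.6, 0.3, -2.1]
width: 0.0063
grasp_force: 59.7
```

```bash
python3 - <<'E'
from h import *
p=grab("wrist"); pickle.dump(dict(p),open("w4.pkl","wb")); s=p["_st"]; M=R.from_quat(s["orientation"]).as_matrix()
print(s["tcp_pos"],s["wrist_force"])
im=p["pixels"][:,:,::-1].copy()
q=s["tcp_pos"]+M@[0,0,.048]; ax=M@[0,np.cos(.1396),np.sin(.1396)]
for d in (.004,.02,.035,.06,.09):
    u=proj(p,q+ax*d); print(d,u); cv2.circle(im,tuple(int(round(x*8)) for x in u),4,(0,0,255),-1,shift=3)
A=cv2.resize(im[150:400,250:530],None,fx=1.8,fy=1.8,interpolation=cv2.INTER_CUBIC)
a=grab("side"); b=a["pixels"][140:270,355:475,::-1]; B=cv2.resize(b,(288,312),interpolation=cv2.INTER_CUBIC)
o=np.zeros((450,800,3),np.uint8); o[:A.shape[0],:A.shape[1]]=A; o[:312,510:798]=B; cv2.imwrite("pics/w4.png",o)
E
```

```text
[0.42513453 0.16617215 0.20832253] [ 0.57279684  0.29184964 -2.10196679]
0.004 [326.21850113 289.73114605]
0.02 [357.52568705 287.98798655]
0.035 [386.10271739 286.35595999]
0.06 [431.93855614 283.65461075]
0.09 [483.78204997 280.4678811 ]
```

View pics/w4.png

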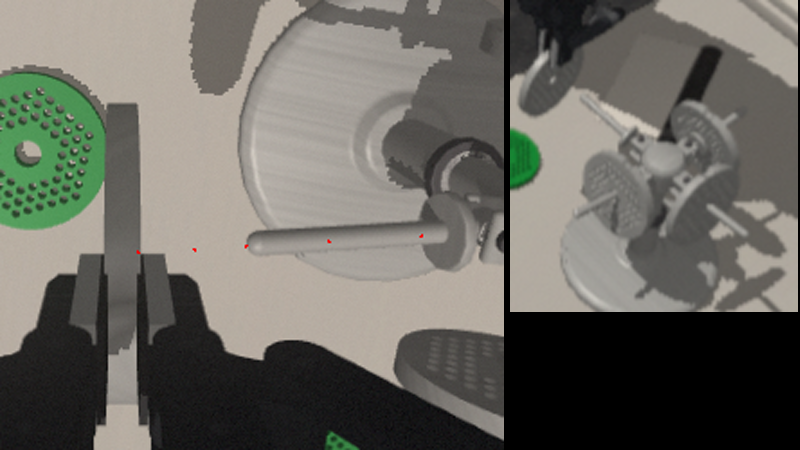

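```bash
python3 - <<'E'
from h import *
p=pickle.load(open("w4.pkl","rb")); s=p["_st"]; M=R.from_quat(s["orientation"]).as_matrix()
for n,u,z in [("tip",(250,242.5),.160),("mid",(340,236.5),.1555),("col",(415,233),.1525)]:
    P=atz(p,250+u[0]/1.8,150+u[1]/1.8,z); print(n,P,M.T@(P-s["tcp_pos"])*100)
E
```

```text
tip [0.45950194 0.1736443  0.16      ] [0.27138485 3.50657931 4.83222954]
mid [0.48589428 0.17719058 0.1555    ] [0.26267771 6.16952102 5.28220958]
col [0.50894218 0.18014643 0.1525    ] [0.24110201 8.49309033 5.58219205]
```

>>> {"method": "drive_tool", "body": {
  "rows": "0 0 0 0.1 0.4 0 255; 0 0 0 0.2 0.8 0 255; 0 0 0 0.26 1.2 0 255; 0 0 0 0.26 1.6 0 255; 0 0 0 0.26 2.0 0 255; 0 0 0 0.26 2.3 0 255; 0 0 0 0.26 2.5 0 255; 0 0 0 0.26 2.6 0 255; 0 0 0 0.26 2.6 0 255; 0 0 0 0.26 2.6 0 255"
}}

```text
clock: 16.35
tcp_pos: [0.4505, 0.1723, 0.2083]
orientation: [0.657, 0.754, -0.0, -0.0]
wrist_force: [0.1, -0.7, -2.6]
width: 0.0064
grasp_force: 59.6
```

```bash
python3 - <<'E'
from h import *
p=grab("wrist"); pickle.dump(dict(p),open("w5.pkl","wb")); s=p["_st"]; M=R.from_quat(s["orientation"]).as_matrix()
print(s["tcp_pos"],s["wrist_force"]); 
print("tip rel",M.T@(np.array([.4597,.17365,.16])-s["tcp_pos"])*100)
im=p["pixels"][:,:,::-1].copy()
save(p,"w5.png",(280,200,480,340),4)
for y in (.004,.01,.03,.05): print(y,proj(p,s["tcp_pos"]+M@[0,y,.048+.14*(y-.008)]))
E
```

```text
[0.45046512 0.17230791 0.20833116] [ 0.05996032 -0.7401687  -2.57013096]
tip rel [0.00696951 0.93322707 4.8331032 ]
0.004 [326.34800277 290.6030327 ]
0.01 [338.37126771 289.93731823]
0.03 [377.5791713  287.71765277]
0.05 [415.35314769 285.50728655]
```

View pics/w5.png

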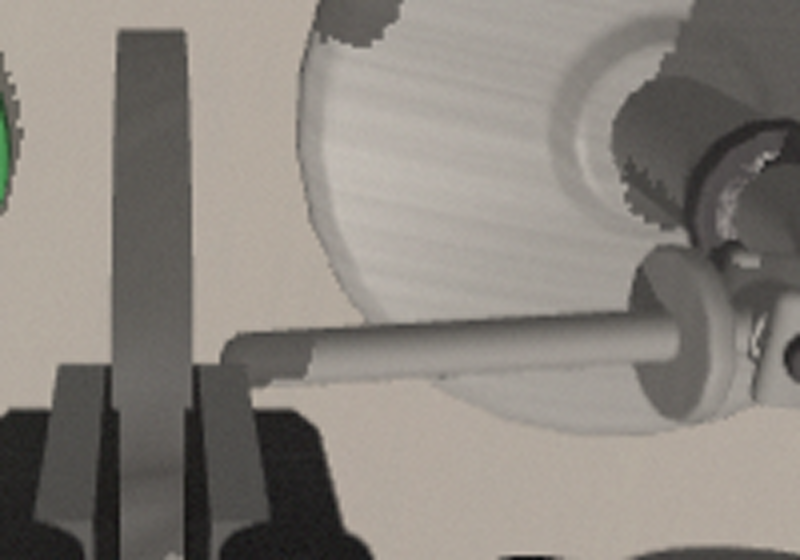

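>>> {"method": "drive_tool", "body": {
  "rows": "0 0 0 0 0.3 0 255; 0 0 0 0 0.6 0 255; 0 0 0 0 0.8 0 255; 0 0 0 0 1.0 0.02 255; 0 0 0 0 1.2 0.05 255; 0 0 0 0 1.4 0.07 255; 0 0 0 0 1.6 0.1 255; 0 0 0 0 1.8 0.12 255; 0 0 0 0 2.0 0.15 255; 0 0 0 0 2.0 0.15 255"
}}

```text
clock: 17.4
tcp_pos: [0.4706, 0.1751, 0.2067]
orientation: [0.657, 0.754, -0.0, -0.0]
wrist_force: [0.3, -0.6, -2.7]
width: 0.0066
grasp_force: 59.6
```

```bash
python3 - <<'E'
from h import *
p=grab("wrist"); s=p["_st"]; M=R.from_quat(s["orientation"]).as_matrix()
print(s["tcp_pos"],s["wrist_force"],s["wrist_torque"]); 
im=p["pixels"].mean(2).astype(int)
for y in (.013,.02,.03,.04):
    q=proj(p,s["tcp_pos"]+M@[0,y,.048+.14*y]).round(1); u,v=q.astype(int); print(y,q,im[v-15:v+15,u])
E
```

```text
[0.47055137 0.17509227 0.20670746] [ 0.33136969 -0.55265947 -2.74063933] [ 0.04069021 -0.029943   -0.04004938]
0.013 [344.2 288.7] [148 162 161 161 163 160 160 161 148  72  79  80  82  85  88  91  89  93
  89  89  84  80 105 162 163 162 163 163 145  81]
0.02 [357.9 288. ] [175 172 170 168 172 170 162 148  88  75  81  80  85  86  91 106 142 145
 148 147 141 139 151 162 161 162 162 161 160 160]
0.03 [377.2 286.9] [161 159 156 159 161 163 160 160 146  89  79  87  98 110 118 130 137 144
 147 150 146 140 140 155 153 156 154 149 151 146]
0.04 [396.2 285.8] [153 152 155 152 152 149 151 153 140  81  78  87 101 112 120 131 137 143
 145 146 145 138 139 149 151 154 154 151 152 153]
```

>>> {"method": "drive_tool", "body": {
  "rows": "0 0 0 0 0.4 0.05 255; 0 0 0 0 0.8 0.11 255; 0 0 0 0 1.2 0.17 255; 0 0 0 0 1.6 0.22 255; 0 0 0 0 2.0 0.28 255; 0 0 0 0 2.4 0.33 255; 0 0 0 0 2.8 0.39 255; 0 0 0 0 3.1 0.43 255; 0 0 0 0 3.3 0.46 255; 0 0 0 0 3.4 0.47 255"
}}

```text
clock: 18.45
tcp_pos: [0.5042, 0.1797, 0.202]
orientation: [0.657, 0.754, -0.0, -0.0]
wrist_force: [-0.9, 0.2, -2.4]
width: 0.0066
grasp_force: 59.6
```

```bash
python3 - <<'E'
from h import *
p=grab("wrist"); s=p["_st"]; M=R.from_quat(s["orientation"]).as_matrix()
print(s["tcp_pos"],s["wrist_force"],s["wrist_torque"],"dist to tip along",(M.T@(np.array([.4597,.17365,.16])-s["tcp_pos"])*100))
save(p,"w6.png",(240,180,440,340),4)
E
```

```text
[0.50419007 0.17970277 0.20203389] [-0.88089759  0.15193891 -2.43025756] [-0.0258733   0.03263858 -0.01964193] dist to tip along [ 0.00727733 -4.48964194  4.20375575]
```

View pics/w6.png

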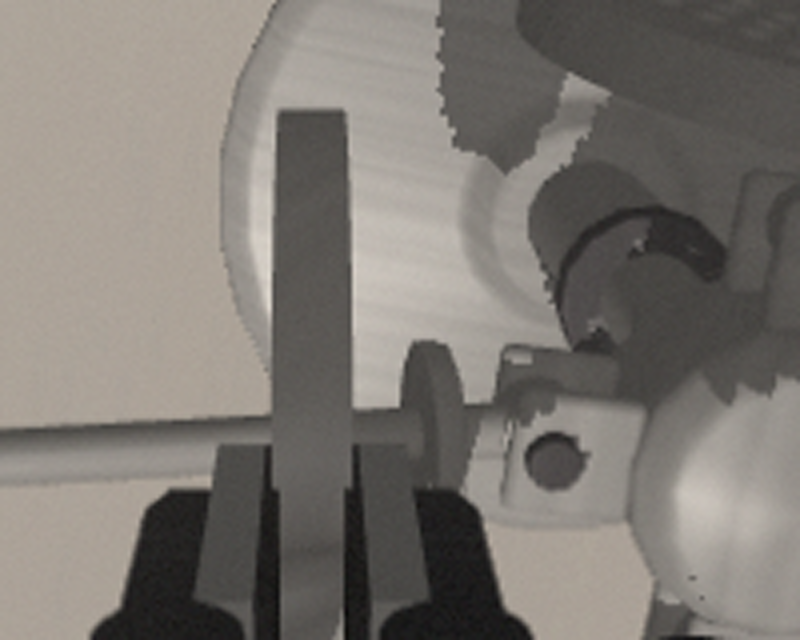

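>>> {"method": "drive_tool", "body": {
  "rows": "0 0 0 0 0.1 0.01 255; 0 0 0 0 0.2 0.03 255; 0 0 0 0 0.3 0.04 255; 0 0 0 0 0.4 0.06 255; 0 0 0 0 0.48 0.07 255; 0 0 0 0 0.54 0.08 255; 0 0 0 0 0.6 0.08 255; 0 0 0 0 0.65 0.09 255; 0 0 0 0 0.65 0.09 255; 0 0 0 0 0.65 0.09 255"
}}

```text
clock: 19.5
tcp_pos: [0.5105, 0.1806, 0.2012]
orientation: [0.657, 0.754, 0.0, -0.0]
wrist_force: [0.7, 0.4, -3.6]
width: 0.0067
grasp_force: 59.6
```

>>> {"method": "drive_tool", "body": {
  "rows": "0 0 0 0 0.04 0.01 255; 0 0 0 0 0.08 0.01 255; 0 0 0 0 0.12 0.02 255; 0 0 0 0 0.15 0.02 255; 0 0 0 0 0.18 0.02 255; 0 0 0 0 0.2 0.03 255; 0 0 0 0 0.2 0.03 255; 0 0 0 0 0.2 0.03 255; 0 0 0 0 0.2 0.03 255; 0 0 0 0 0.2 0.03 255"
}}

```text
clock: 20.5
tcp_pos: [0.5123, 0.1808, 0.2009]
orientation: [0.657, 0.754, -0.0, -0.0]
wrist_force: [-2.8, -0.2, -1.1]
width: 0.0067
grasp_force: 59.8
```

```bash
python3 - <<'E'
from h import *
p=grab("wrist"); s=p["_st"]
print(s["tcp_pos"],s["wrist_force"],s["wrist_torque"])
save(p,"w7.png",(240,180,440,340),4)
E
```

```text
[0.5123175  0.18084517 0.20085396] [-2.80290319 -0.16998788 -1.13888523] [-0.11610445  0.81307803 -0.04384851]
```

View pics/w7.png

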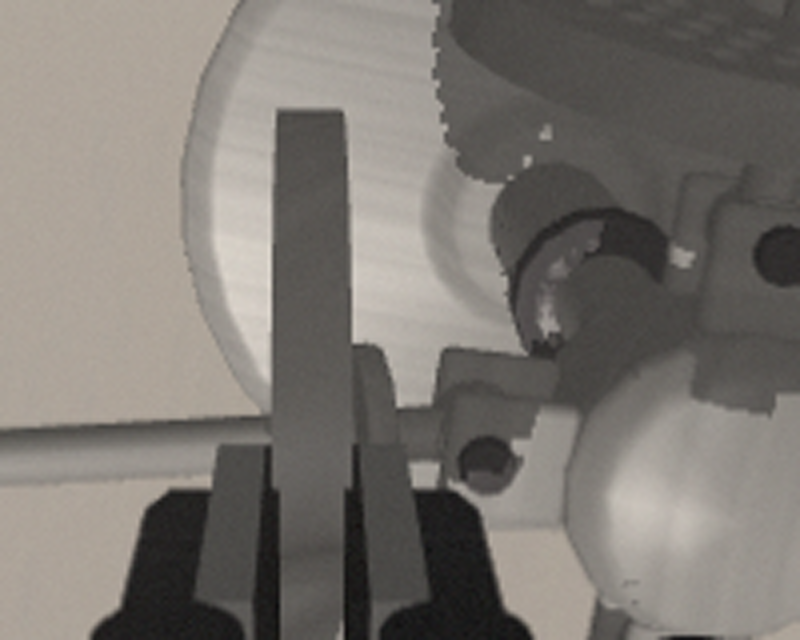

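>>> {"method": "drive_tool", "body": {
  "rows": "0 0 0 0 -0.02 0.08 255; 0 0 0 0 -0.04 0.16 255; 0 0 0 0 -0.05 0.24 255; 0 0 0 0 -0.05 0.24 255; 0 0 0 0 -0.05 0.24 235; 0 0 0 0 -0.05 0.24 215; 0 0 0 0 -0.05 0.24 195; 0 0 0 0 -0.05 0.24 180; 0 0 0 0 -0.05 0.24 180; 0 0 0 0 -0.05 0.24 180",
  "newtons": 20
}}

```text
clock: 21.55
tcp_pos: [0.512, 0.1808, 0.1985]
orientation: [0.657, 0.754, 0.0, 0.0]
wrist_force: [0.8, -0.1, 0.3]
width: 0.0252
grasp_force: 0.0
```

Released with 25 mm opening; lift away and check.

>>> {"method": "drive_tool", "body": {
  "rows": "0 0 0 0 0 0 180; 0 0 0 0 0 -0.5 180; 0 0 0 0 0 -1.5 180; 0 0 0 0 0 -3 180; 0 0 0 0 0 -5 180; 0 0 0 0 0 -8 180; 0 0 0 0 0 -10 180; 0 0 0 0 -3 -10 180; 0 0 0 -4 -6 -10 180; 0 0 0 -8 -8 -10 180"
}}

```text
clock: 22.55
tcp_pos: [0.4422, 0.0903, 0.2995]
orientation: [0.656, 0.755, 0.0, 0.0]
wrist_force: [1.0, -0.9, 0.5]
width: 0.025
grasp_force: 0.0
```

>>> {"method": "drive_tool", "body": {
  "rows": "0 0 0 -4 -1 0 180; 0 0 0 -7 -2 0 180; 0 0 0 -7 -2 0 180; 0 0 0 -7 -2 0 180; 0 0 0 -7 -2 0 180; 0 0 0 -7 -2 0 180; 0 0 0 -7 -2 0 180; 0 0 0 -7 -2 0 180; 0 0 0 -7 -2 0 180; 0 0 0 -7 -2 0 180"
}}

```text
clock: 23.55
tcp_pos: [0.4334, 0.0187, 0.2985]
orientation: [0.657, 0.754, -0.0, -0.0]
wrist_force: [-0.8, 0.6, -0.6]
width: 0.0251
grasp_force: 0.0
```

```bash
python3 - <<'E'
from h import *
a=grab("top"); b=grab("side")
c=lambda p,x,y,w,h,k:cv2.resize(p["pixels"][y:y+h,x:x+w,::-1],(int(w*k),int(h*k)),interpolation=cv2.INTER_CUBIC)
cv2.imwrite("pics/end.png",np.hstack([c(a,165,155,115,125,3.4),c(b,365,150,115,125,3.4)]))
print(r.get_state()["tcp_pos"])
E
```

```text
[0.4333601  0.01858204 0.29850184]
```

View pics/end.png

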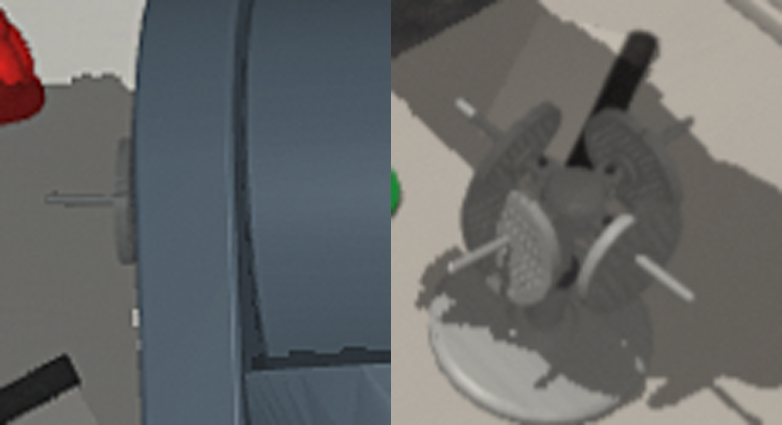

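The side view shows all four plates hanging. The new one (side crop about 510,170) sits close in to the hub with its prong standing out in front.

```bash
python3 -c "
from plant import r
print(r.hand_in())"
```

```text
the job is handed in; nothing more can be done
None
```

The tree was turned so the bare prong points to the front. The plate was hung on it, pushed home against the collar and released, and the job was handed in at about 24 s. The last side view shows all four plates hanging; `hand_in` returned no verdict.

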